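# Put the grater blade away in the slide-top dabba

## Robot

A 6-joint arm with a two-finger parallel gripper is mounted at the origin on the work surface. World frame = base frame: x ahead of the robot, y to its left, z up, the work surface at z = 0. Lengths are in m, angles in rad, forces in N, time in s.
With the tool pointing down it reaches from about 0.3 to 0.875 m from the base axis. Payload 6.4 kg.
Tool frame: the origin (TCP) lies midway between the tips of the shut fingers; the grasp point (between the pads) lies 19 mm behind it (ctrl.hold_point_z is the distance from the TCP to the grasp point, in m); z points along the fingers, y is the line along which they close (so a half turn about z gives the same grasp; the last joint's range is limited). The gripper opens to 85 mm and grips with 20 to 120 N. Pads are 22 mm wide; open, the fingers measure 114 mm over their backs; the gripper's body (76 mm by 85 mm) begins 54 mm behind the grasp point. The pads swing forward as they close: fully open they stand 13 mm farther back than shut.
Start: joints at [-1.404, 0.181, 1.607, -0, 1.354, -0.206], TCP at [0.209, -0.536, 0.231] pointing down, gripper open.
Joint ranges: [-2.99, 2.99], [-0.89, 2.07], [0.3, 2.58], [-1.14, 4.28], [0, 2.63], [-3.12, 3.12]. Speed limits (rad/s): [2.57, 2.57, 3.01, 3.14, 3.14, 3.14].

## Interface

Orientations are given as a unit quaternion [w, x, y, z].
In Python, from bench import ctrl gives the robot as it stands.
- The arm moves only by the tool carry_out, never from a script. Its argument "plan" is text: rows parted by semicolons, each of 6 numbers parted by spaces: the shift along the tool's x, y, z as a fraction of full scale, then the turn, a rotation vector about the tool's x, y, z as a fraction of full scale. A call has exactly 8 rows; each row shifts and turns the commanded pose from where the row before left it, along the tool's axes as they then stand; what a row does not reach is not made up. Full scale, the value 1, is 40 mm for a shift and 0.1 rad for a turn. A row lasts 1/12 s, in which the tool goes at most 41.7 mm and 7.16 degrees, less where a joint would pass 70% of its speed; a pose out of reach is approached as far as the arm can. A call with a number of a shift or a turn outside -1 to 1 is refused whole. A call with a gripper value outside its range is refused whole. "claw" is the gripper's target within -1 to 1 (shut at 1, half-way at 0, fully open at -1), set as the call begins (left out, the last holds). The fingers move at their own pace and stop on an object; the grip force is fixed at half the most. Time passes only in rows, so rows that do not move let the fingers close, or fill a call up. It gives the time, the measured TCP pose, the force, the opening and the grip force at its end, in the units of the state.
- ctrl.get_obs(): the state, without advancing time (a new reading comes with each control period).
- ctrl.camera(name): name is "scene" or "top"; returns a dict with "pixels" (384x512x3 uint8, red, green, blue), "mtx" (3x3 intrinsics, pixels), "R" (3x3) and "t" (3): a world point X has camera coordinates R X + t. Camera axes: x right, y down, z forward; pixel columns grow to the right and rows downward; lengths in m; the calibration is good to about 2 mm. A picture is of the moment at which its call begins. There is no depth.
- ctrl.hand_in(): hands the job in; it is judged then, once.
The state is a dict: "time_s": time; "q": joint angles; "dq": joint speeds; "joint_efforts": joint torques, N m; "eef_pos": TCP position; "eef_rot": TCP orientation; "wrist_force": force on the tool from outside, world axes, zero at the start; "torque": the same for the moment, N m; "opening": opening from 0.0 (shut) to 1.0 (fully open); "grasp_force": force on a finger pad.
Only numpy, scipy, OpenCV 4.12 (cv2) and the standard library are available. Lean on these libraries where they do the work, as an engineer would, in place of code of your own. Each camera call takes 0.05 s, during which the arm holds its last target. There are 200 camera calls.

## Task

Slide the steel dabba's lid open, take the flat grater blade from the wooden draining stand and lower it upright into the slot inside the dabba until it rests on the bottom. Then slide the lid fully home again, so that it clicks back over its end ridge, and leave the other things on the platform where they stand.

Things in the scene. Friction and masses are not known exactly. Their poses are not given: they have to be found in the camera images.
- dabba: Fixed steel box with sliding lid, 160 (x) x 142 (y) x 105 (z) mm, origin under its centre. The lid runs in grooves along the box's x and opens towards -x, the end that looks roughly to the robot. Rear wall's inner face at x = 77 mm. Side lips with tops at z = 105 mm overhang the lid's edges, 120 mm clear between them. One upright slot inside, across the box (along y).
- slot (a point): Centre of the bottom of the slot inside the dabba, at (18, 0, 6) mm in the dabba's frame, same axes. The slot is 7 mm wide (x), 114 mm long (y); its walls rise 32 mm above this point, then flare to about 16 mm wide at 40 mm above it.
- lid (a joint): Opening of the lid, m: 0 home, 0.120 fully open (stop; it cannot come off). It moves along the dabba's -x and stays where left (1.5 N friction). A rib under the lid must be forced over a springy ridge on the front wall, both ways, between 0.016 and 0 (crest 0.008), with 10 to 20 N. At opening q the lid's rear edge is at x = 78 mm - q; at 0.115 an open gripper has room over the slot.
- lid_grip (a point): Point on the middle of the lid's upright wooden grip bar (14 mm thick along the dabba's x, 60 mm long along y, 30 mm high), 5 mm below the bar's top and 25 mm above the lid's flat top. In the dabba's frame at (-55 mm - q, 0, 125 mm), q = the lid's opening; same axes.
- blade: Loose flat steel grater blade standing upright, about 180 g: plate 4 mm thick (its x), 100 mm long (y), with a solid spine along the top 12 mm thick (x), 100 mm long (y), from z = 60 to 78 mm. Origin at the centre of the lower edge, z up. Both faces alike.
- stand: Wooden draining stand fixed to the platform, 80 (x) x 150 (y) x 40 (z) mm, origin at the centre of its underside; the blade stands in a 10 mm wide slot along its y axis, the slot's bottom at z = 10 mm, walls up to z = 40 mm.
- bottle: Bystander: glass bottle with a twist cap, 68 mm across, 190 mm high, origin under its centre.
- mortar: Bystander: small wooden mortar, 84 mm across, 75 mm high, origin under its centre.
- jar: Bystander: glass jar, 64 mm across, 80 mm high, origin under its centre.
- tumbler: Bystander: steel tumbler, 72 mm across, 100 mm high, origin under its centre.
Mind the look-alikes: they are no part of the job. What is meant by the blade is not red, and is the larger of those in its own colour. What is shaped like the dabba but pink is not meant.

How it is judged:
On the way, in this order (a step that is already met when the one before it is completed fails the run):
1. the lid is slid open (value of joint lid above 0.06 m), for 0.2 s.
2. the blade stands in the slot, let go, while the lid is open (value of joint lid above 0.05 m and z of blade in the frame of slot below 0.006 m and horizontal distance between blade and slot below 0.012 m and angle between blade's own z axis and vertical below 0.15 rad and contact force between blade and the fingers below 0.1 N), for 0.2 s.
At the end, for the whole second after the job is handed in: The lid is home over its ridge (less than 4 mm open); the blade stands at rest in the dabba's slot, its lower edge within 6 mm of the slot's bottom, within 12 mm of its centre, upright within 0.15 rad and along the slot within 0.12 rad (value of joint lid below 0.004 m and z of blade in the frame of slot between -0.004 and 0.006 m and horizontal distance between blade and slot below 0.012 m and angle between blade's own z axis and vertical below 0.15 rad and angle between the y axis of blade and the y axis of dabba, either way round below 0.12 rad and linear speed of blade below 0.02 m/s); the robot touches nothing.
It fails at once if a bystander is pushed more than 30 mm or tipped over (distance of any of bottle, mortar, jar, tumbler from where it was at the start of the episode above 0.03 m or angle between any of bottle, mortar, jar, tumbler's own z axis and vertical above 0.5 rad).
It also fails if it takes over 67 s, if anything falls off the work surface, if the arm or the gripper's body presses on something with over 40 N, if the wrist force passes 120 N, or if a joint passes its speed limit or range.

## Working session

There is one attempt and no reset: what is moved stays moved. The work goes in short steps, Python scripts to look and compute and a tool call to move; the robot and the scene stay as the last step left them, time stands still between calls to the robot, and variables do not carry over. Pictures are saved under pics/ and viewed, at most 10 in all, crops included, and the job is handed in when it is done.

Besides the shell and the picture viewer there is one more tool, called in YAML: its name, and indented under it one key for each argument. carry_out: Moves the arm, as the interface text tells. Shift numbers are shares of 40 mm and turn numbers shares of 0.1 rad, none past 1 either way. Its arguments: {"type":"object","properties":{"plan":{"type":"string"},"claw":{"type":"number"}},"required":["plan"]}

```bash
mkdir -p pics; ls
python3 - <<'E'
from bench import ctrl
import cv2,numpy as np,pickle
print(ctrl.get_obs(), ctrl.hold_point_z)
d={}
for n in("scene","top"):
    c=ctrl.camera(n);d[n]=c
    cv2.imwrite(f"pics/{n}0.png",cv2.resize(c["pixels"][:,:,::-1],(800,600),interpolation=cv2.INTER_CUBIC))
    print(n,c["mtx"],c["R"],c["t"],-c["R"].T@c["t"])
pickle.dump(d,open("cam0.pkl","wb"))
E
```

```text
pics
{'time_s': 0.0, 'q': array([-1.40429712e+00,  1.81526286e-01,  1.60799556e+00, -3.19035740e-05,
        1.35378462e+00, -2.06324400e-01]), 'dq': array([ 0.00083016,  0.0003291 ,  0.00027931, -0.00022486,  0.00107602,
       -0.00078259]), 'joint_efforts': array([-3.57922709e-04, -4.44878340e+01, -3.51336980e+01, -3.16491769e-04,
        9.06698930e-03,  4.28257323e-06]), 'eef_pos': array([ 0.2093437 , -0.53495495,  0.23039846]), 'eef_rot': array([-8.57044377e-04,  9.82674574e-01,  1.85337385e-01,  1.49045242e-06]), 'wrist_force': array([0.54669886, 0.06869635, 0.37437968]), 'torque': array([-0.00034457,  0.02229684,  0.02077239]), 'grasp_force': 0.0, 'opening': 0.9994835745865948} 0.0187
scene [[477.48939744   0.         251.51092449]
 [  0.         477.48939744 192.05918817]
 [  0.           0.           1.        ]] [[ 0.87285306  0.48785135 -0.01133977]
 [ 0.37726747 -0.68937335 -0.61841219]
 [-0.30951055  0.53550485 -0.78577209]] [-0.54824459 -0.11054694  1.8098737 ] [ 1.08041774 -0.7779424   1.34756769]
top [[444.65566797   0.         253.45194097]
 [  0.         444.65566797 191.94089533]
 [  0.           0.           1.        ]] [[ 1.15276732e-02 -9.99932980e-01  1.07188957e-03]
 [-9.92475376e-01 -1.15723668e-02 -1.21896303e-01]
 [ 1.21900538e-01  3.41356747e-04 -9.92542262e-01]] [0.04729912 0.5980396  1.32300263] [0.43171959 0.05376507 1.38598414]
```

View pics/scene0.png

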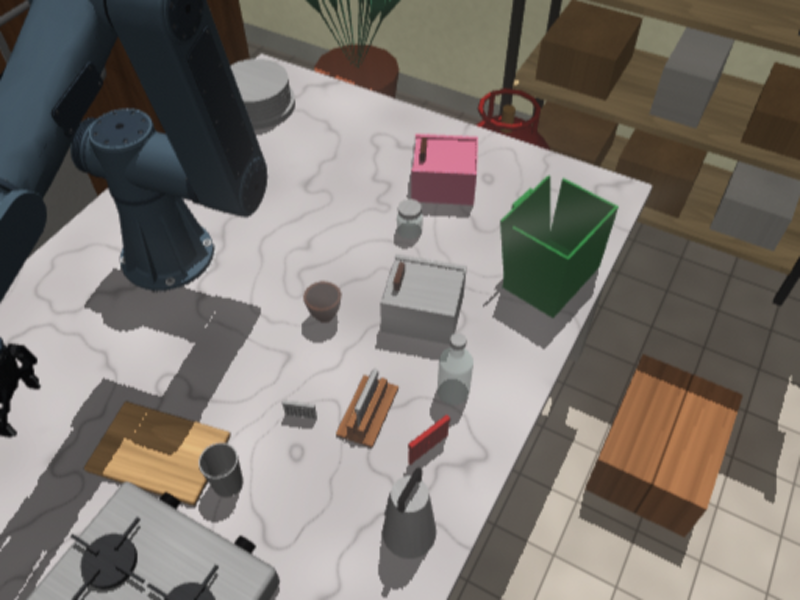

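View pics/top0.png

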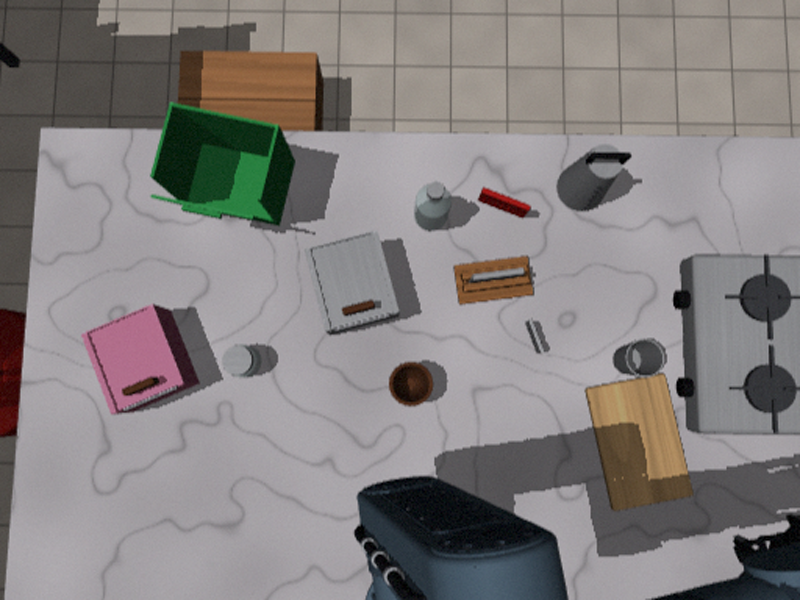

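The top view shows the steel dabba at about (352,283) with its grip bar at (361,308). The stand with the blade is at (495,279). The small grey look-alike is at (537,335) and the red one at (505,202). The bottle is at (433,205) and the mortar at (410,383). The scene view agrees. Next I make an enlarged crop of both views.

```bash
cat > h.py <<'E'
import numpy as np,cv2,pickle
def ray(c,uv):
    K,R,t=c["mtx"],c["R"],c["t"]
    d=R.T@np.linalg.solve(K,np.array([uv[0],uv[1],1.]));return -R.T@t,d
def onz(c,uv,z):
    o,d=ray(c,uv);return o+d*(z-o[2])/d[2]
def proj(c,X):
    p=c["mtx"]@(c["R"]@np.asarray(X,float)+c["t"]);return p[:2]/p[2]
E
python3 - <<'E'
from h import *
d=pickle.load(open("cam0.pkl","rb"))
a=d["top"]["pixels"][140:220,190:350,::-1];b=d["scene"]["pixels"][155:295,190:320,::-1]
cv2.imwrite("pics/a.png",cv2.resize(a,None,fx=5,fy=5,interpolation=cv2.INTER_CUBIC))
cv2.imwrite("pics/b.png",cv2.resize(b,None,fx=4,fy=4,interpolation=cv2.INTER_CUBIC))
t=d["top"];hsv=cv2.cvtColor(t["pixels"],cv2.COLOR_RGB2HSV)
m=((hsv[...,0]<20)&(hsv[...,1]>90)).astype(np.uint8)
n,l,s,c=cv2.connectedComponentsWithStats(m)
for i in range(1,n):
    if 25<s[i,4]<4000:
        pts=np.argwhere(l==i)[:,::-1].astype(np.float32);print(s[i],c[i],cv2.minAreaRect(pts))
E
```

```text
[ 114   32   93   52 3872] [162.98243802  54.64540289] ((160.0874481201172, 57.50218963623047), (92.27116394042969, 49.984378814697266), 1.4320961236953735)
[307 120  32  19 216] [322.25462963 129.15277778] ((322.23968505859375, 129.476806640625), (31.949134826660156, 8.902680397033691), 21.037511825561523)
[291 164  50  31 981] [314.90010194 179.5382263 ] ((315.4283752441406, 178.94473266601562), (24.890424728393555, 47.701316833496094), 82.64761352539062)
[219 193  21   9  87] [228.95402299 196.64367816] ((229.033203125, 196.62449645996094), (4.315849304199219, 20.097686767578125), 75.0685806274414)
[  0 198  16  82 759] [  6.1884058  237.56126482] ((7.5, 238.5), (81.0, 15.0), 90.0)
[249 232  28  28 582] [262.81958763 245.15979381] ((262.9000549316406, 245.30003356933594), (26.385601043701172, 27.280027389526367), 63.43495178222656)
[ 78 242  23  11 105] [ 88.97142857 246.88571429] ((89.27587127685547, 246.6896514892578), (4.828078746795654, 23.397613525390625), 68.19859313964844)
```

View pics/a.png

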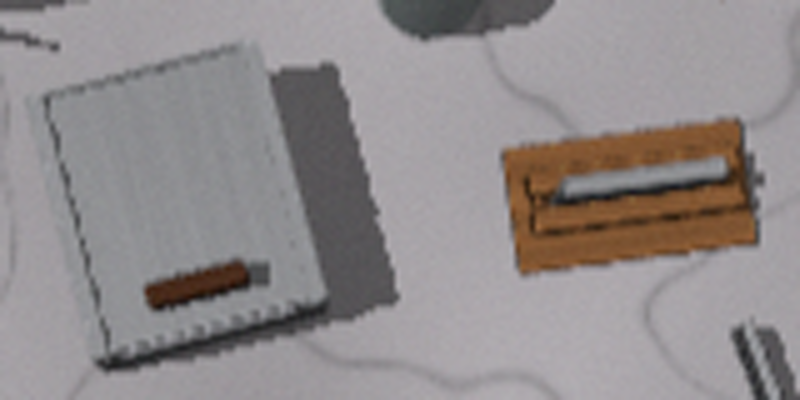

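View pics/b.png

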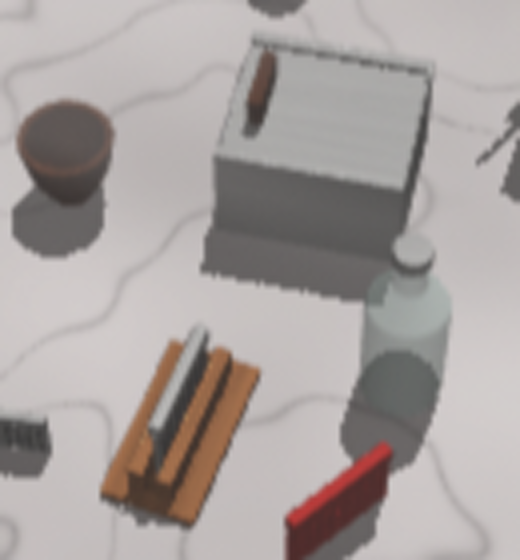

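Crop a shows the grip bar from (147,290) to (245,265) and the dabba's top corners at about (258,42) and (327,303). The spine's top runs from (558,190) to (728,168). Crop b confirms the blade stands upright in the stand. Next I measure the poses in world coordinates.

Run:
```python
from h import *
np.set_printoptions(precision=4,suppress=True)
d=pickle.load(open("cam0.pkl","rb"));T,S=d["top"],d["scene"]
ca=lambda p:((p[0]+.5)/5-.5+190,(p[1]+.5)/5-.5+140)
cb=lambda p:((p[0]+.5)/4-.5+190,(p[1]+.5)/4-.5+155)
def tri(u,v):
    o1,d1=ray(T,u);o2,d2=ray(S,v)
    s=np.linalg.lstsq(np.c_[d1,-d2],o2-o1,rcond=None)[0]
    a,b=o1+s[0]*d1,o2+s[1]*d2;return (a+b)/2,np.linalg.norm(a-b)
bar=onz(T,(229.03,196.62),.13);print("bar",bar)
b1,b2=onz(T,ca((147,297)),.13),onz(T,ca((245,272)),.13);print("baryaw dir",np.arctan2(*(b1-b2)[[1,0]]),np.linalg.norm(b1-b2))
# box corners z=.105: BL,BR,FR
C=[onz(T,ca(p),.105) for p in((28,98),(258,42),(327,303),(98,360))]
for i in range(4):
    e=C[(i+1)%4]-C[i];print("edge",C[i],np.linalg.norm(e),np.degrees(np.arctan2(e[1],e[0])))
g=cv2.cvtColor(T["pixels"],cv2.COLOR_RGB2HSV)
sub=np.zeros(g.shape[:2],bool);sub[165:188,296:338]=1
m=(sub&(g[...,1]<60)&(g[...,2]>110)).astype(np.uint8)
n,l,s,c=cv2.connectedComponentsWithStats(m)
for i in range(1,n):
    if s[i,4]>20:
        r=cv2.minAreaRect(np.argwhere(l==i)[:,::-1].astype(np.float32));p=onz(T,r[0],.088)
        bx=cv2.boxPoints(r);w=[onz(T,q,.088) for q in bx];e=[w[1]-w[0],w[2]-w[1]]
        print("spine",s[i],r,p,[(np.linalg.norm(x),np.degrees(np.arctan2(x[1],x[0]))) for x in e])
# stand bottom rect & others
st=((315.43,178.94));print("stand z.02",onz(T,st,.02))
print("tri spine L/R ends",tri(ca((560,190)),cb((203,330))),tri(ca((728,168)),cb((155,425))))
for nme,p,z in(("bottle",(433/1.5625,190/1.5625),.19),("mortar",(262.9,245.3),.075),("jar",(238/1.5625,360/1.5625),.08)):print(nme,onz(T,p,z))
```

```text
bar [0.5718 0.1234 0.13  ]
baryaw dir 1.8341402804324645 0.057416005435465885
edge [0.6837 0.2259 0.105 ] 0.1386999788266477 -75.36925807777827
edge [0.7187 0.0917 0.105 ] 0.1593888951489899 -164.62693897718168
edge [0.565  0.0494 0.105 ] 0.13629517690482862 104.71246188987688
edge [0.5304 0.1813 0.105 ] 0.1596325073781279 16.235305670822157
spine [296 165  29   4  70] ((310.0, 166.5), (3.0, 28.0), 90.0) [ 0.669  -0.1124  0.088 ] [(np.float64(0.08298864719435768), np.float64(-89.32815003777313)), (np.float64(0.009018852135663486), np.float64(179.55236348652758))]
spine [303 171  32   8 117] ((318.5083312988281, 174.5641326904297), (3.5783839225769043, 31.64498519897461), 82.56858825683594) [ 0.6451 -0.1375  0.088 ] [(np.float64(0.0938309573787373), np.float64(-81.82208322108994)), (np.float64(0.010690015563835519), np.float64(-173.25157172953882))]
stand z.02 [ 0.6424 -0.1378  0.02  ]
tri spine L/R ends (array([ 0.6374, -0.0881,  0.0787]), np.float64(0.0013136845771348528)) (array([ 0.651 , -0.1855,  0.0894]), np.float64(0.003649187156431956))
bottle [ 0.7752 -0.009   0.19  ]
mortar [0.4357 0.0247 0.075 ]
jar [0.4752 0.3489 0.08  ]
```

Dabba: centre (0.6245, 0.137), yaw 15.3°. The bar comes out within 1 mm of where this pose puts it. Blade: centre (0.645, -0.1375), yaw 8.2°. I move off now, turning while moving across.

carry_out:
  plan: "0.8 0 0 0 0 -1;0.8 0 0 0 0 -1;0.8 0 0 0 0 -1;0.8 0 0 0 0 -1;0.8 0 0 0 0 -1;0.8 0 0 0 0 -1;0.8 0 0 0 0 -1;0.8 0 0 0 0 -1"
  claw: -1

```text
time_s: 0.77
eef_pos: [0.3973, -0.3692, 0.2308]
eef_rot: [-0.0, 0.832, 0.555, 0.0]
wrist_force: [0.3, -0.6, 0.0]
opening: 0.998
grasp_force: 0.0
```

carry_out:
  plan: "0.8 0 0 0 0 -1;0.8 0 0 0 0 -1;0.8 0 0 0 0 -1;0.8 0 0 0 0 -1;0.8 0 0 0 0 -1;0.8 0 0 0 0 -1;0.8 0 0 0 0 -0.65;0 0 0 0 0 0"

```text
time_s: 1.43
eef_pos: [0.4165, -0.1472, 0.2305]
eef_rot: [-0.002, 0.604, 0.797, 0.001]
wrist_force: [0.5, -0.9, -0.4]
opening: 0.996
grasp_force: 0.0
```

```bash
cat > go.py <<'E'
import sys,numpy as np
from bench import ctrl
from scipy.spatial.transform import Rotation as Ro
def rem(x,y,z,yaw):
    o=ctrl.get_obs();R=Ro.from_quat(o["eef_rot"][[1,2,3,0]])
    a=np.radians(yaw);Rt=Ro.from_matrix(np.c_[[np.cos(a),np.sin(a),0],[np.sin(a),-np.cos(a),0],[0,0,-1]])
    print("t",o["time_s"],"pos",o["eef_pos"].round(4),"shift(after turn)",(Rt.inv().apply(np.array([x,y,z])-o["eef_pos"])/.04).round(3),
     "turn",((R.inv()*Rt).as_rotvec()/.1).round(3),"F",o["wrist_force"].round(1),"open",round(o["opening"],3),round(o["grasp_force"],1))
def box(bx,by=0,yaw=15.3,c=(.6245,.137)):
    a=np.radians(yaw);return c[0]+bx*np.cos(a)-by*np.sin(a),c[1]+bx*np.sin(a)+by*np.cos(a)
if __name__=="__main__":rem(*map(float,sys.argv[1:]))
E
python3 -c "
from go import *
rem(*box(-.055),.107,105.3)"
```

```text
t 1.4333 pos [ 0.4165 -0.1472  0.2305] shift(after turn) [5.482 5.515 3.087] turn [-0.008 -0.033  0.069] F [ 0.5 -0.9 -0.4] open 0.996 0.0
```

carry_out:
  plan: "0.8 0.8 0 0 0 0;0.8 0.8 0 0 0 0;0.8 0.8 0 0 0 0;0.8 0.8 0 0 0 0;0.8 0.8 0.4 0 0 0;0.8 0.8 0.5 0 0 0;0.68 0.715 0.6 0 0 0.07;0 0 0 0 0 0"

```text
time_s: 2.1
eef_pos: [0.5564, 0.095, 0.173]
eef_rot: [-0.004, 0.608, 0.794, -0.001]
wrist_force: [-1.3, 0.2, -0.6]
opening: 1.0
grasp_force: 0.0
```

Run:
```python
from go import *
from h import *
rem(*box(-.055),.107,105.3)
c=ctrl.camera("top");cv2.imwrite("pics/t1.png",cv2.resize(c["pixels"][130:230,170:300,::-1],None,fx=6,fy=6,interpolation=cv2.INTER_CUBIC))
```

```text
t 2.1 pos [0.5564 0.095  0.173 ] shift(after turn) [0.565 0.544 1.651] turn [-0.066 -0.041 -0.042] F [-1.3  0.2 -0.6] open 1.0 0.0
```

View pics/t1.png

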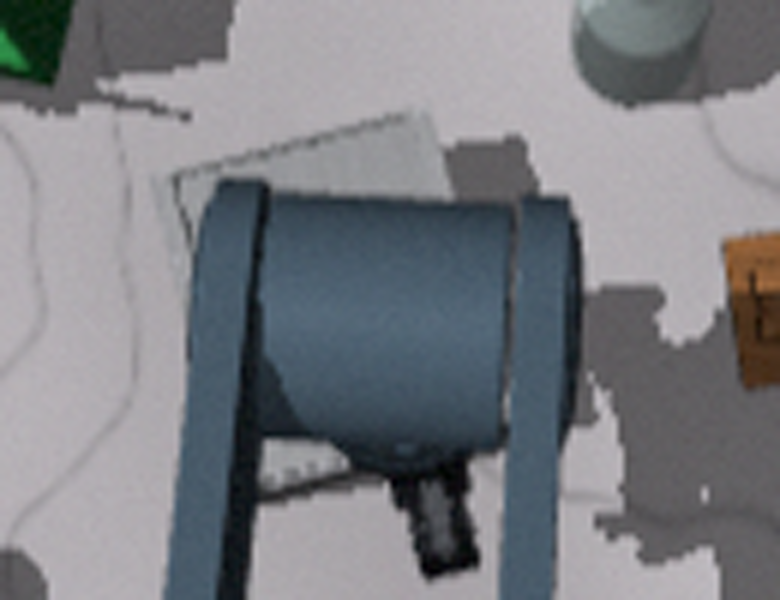

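The picture shows the arm hiding the bar from above, with the gripper still short of it at about (435,520). I check whether the arm has settled.

Run:
```python
from go import *
rem(*box(-.055),.107,105.3)
c=ctrl.camera("scene");rem(*box(-.055),.107,105.3)
```

```text
t 2.15 pos [0.556  0.0927 0.1749] shift(after turn) [0.616 0.569 1.697] turn [-0.065 -0.023 -0.037] F [ 0.4 -2.   0.8] open 0.999 0.0
t 2.2 pos [0.5565 0.0912 0.1767] shift(after turn) [0.657 0.568 1.742] turn [-0.042 -0.009 -0.05 ] F [-0.1 -0.  -0. ] open 1.001 0.0
```

carry_out:
  plan: "0.3 0.3 0 0 0 0;0.25 0.2 0 0 0 0;0.1 0.07 0 0 0 0;0 0 0 0 0 0;0 0 0.3 0 0 0;0 0 0.3 0 0 0;0 0 0 0 0 0;0 0 0 0 0 0"

```text
time_s: 2.87
eef_pos: [0.5712, 0.1208, 0.1531]
eef_rot: [-0.001, 0.61, 0.793, -0.001]
wrist_force: [0.7, -0.2, 0.3]
opening: 1.002
grasp_force: 0.0
```

Run:
```python
from go import *
from h import *
rem(*box(-.055),.107,105.3)
c=ctrl.camera("scene");cv2.imwrite("pics/s2.png",cv2.resize(c["pixels"][110:235,195:345,::-1],None,fx=4.8,fy=4.8,interpolation=cv2.INTER_CUBIC))
```

```text
t 2.8667 pos [0.5712 0.1208 0.1531] shift(after turn) [0.039 0.017 1.153] turn [-0.034 -0.008 -0.077] F [ 0.7 -0.2  0.3] open 1.002 0.0
```

View pics/s2.png

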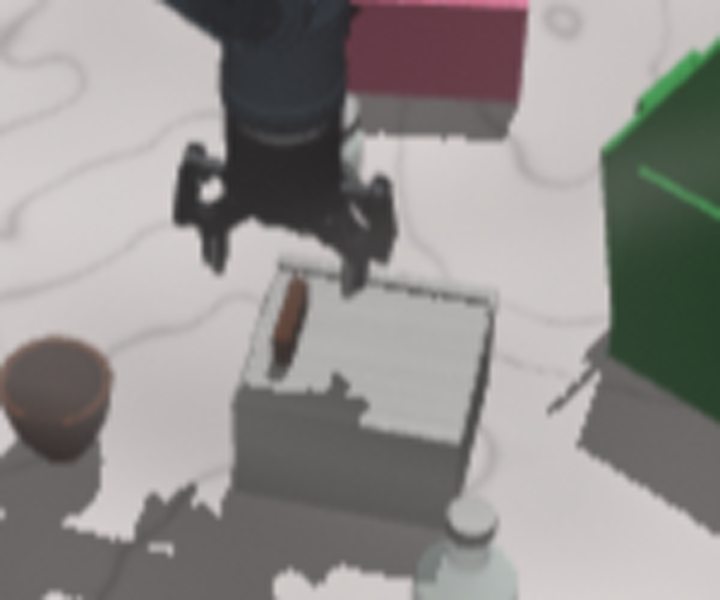

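The fingertips are at about (215,265) and (352,285), either side of the bar at (290,320). That matches the estimate, so I go down and grip.

carry_out:
  plan: "0 0 0.3 0 0 -0.07;0.03 0 0.3 0 0 0;0 0 0.3 0 0 0;0 0 0.2 0 0 0;0 0 0.05 0 0 0;0 0 0 0 0 0;0 0 0 0 0 0;0 0 0 0 0 0"

```text
time_s: 3.58
eef_pos: [0.5728, 0.1225, 0.1095]
eef_rot: [0.0, 0.607, 0.795, 0.0]
wrist_force: [-0.9, -0.5, 0.3]
opening: 1.002
grasp_force: 0.0
```

carry_out:
  plan: "0 0 0 0 0 0;0 0 0 0 0 0;0 0 0 0 0 0;0 0 0 0 0 0;0 0 0 0 0 0;0 0 0 0 0 0;0 0 0 0 0 0;0 0 0 0 0 0"
  claw: 1

```text
time_s: 4.25
eef_pos: [0.5728, 0.1227, 0.1093]
eef_rot: [0.0, 0.607, 0.795, 0.0]
wrist_force: [2.0, 0.7, 2.0]
opening: 0.152
grasp_force: 59.7
```

```bash
python3 -c "
from go import *
rem(*box(-.055),.107,105.3)"
```

```text
t 4.25 pos [0.5728 0.1227 0.1093] shift(after turn) [ 0.005 -0.035  0.058] turn [0.013 0.002 0.003] F [2.  0.7 2. ] open 0.152 59.7
```

carry_out:
  plan: "0 -0.2 0 0 0 0;0 -0.3 0 0 0 0;0 -0.4 0 0 0 0;0 -0.4 0 0 0 0;0 -0.4 0 0 0 0;0 -0.4 0 0 0 0;0 -0.4 0 0 0 0;0 -0.2 0 0 0 0"

```text
time_s: 4.92
eef_pos: [0.4674, 0.0931, 0.1092]
eef_rot: [0.001, 0.607, 0.795, -0.0]
wrist_force: [2.8, -3.9, -1.3]
opening: 0.146
grasp_force: 60.4
```

```bash
python3 -c "
from go import *
rem(*box(-.0536-.1175),.109,105.3)"
```

```text
t 4.9167 pos [0.4674 0.0931 0.1092] shift(after turn) [ 0.024 -0.2    0.006] turn [0.006 0.017 0.003] F [ 2.8 -3.9 -1.3] open 0.146 60.4
```

carry_out:
  plan: "0 -0.1 0 0 0 0;0 -0.08 0 0 0 0;0 0 0 0 0 0;0 0 0 0 0 0;0 0 0 0 0 0;0 0 0 0 0 0;0 0 0 0 0 0;0 0 0 0 0 0"

```text
time_s: 5.58
eef_pos: [0.4617, 0.0915, 0.1092]
eef_rot: [0.0, 0.607, 0.795, -0.0]
wrist_force: [-0.9, -5.3, 3.3]
opening: 0.15
grasp_force: 61.0
```

carry_out:
  plan: "0 0 0 0 0 0;0 0 0 0 0 0;0 0 0 0 0 0;0 0 0 0 0 0;0 0 -0.5 0 0 0;0 0 -0.7 0 0 0;0 0 -0.7 0 0 0;0 0 -0.7 0 0 0"
  claw: -1

```text
time_s: 6.25
eef_pos: [0.4606, 0.0924, 0.2138]
eef_rot: [-0.001, 0.607, 0.795, -0.0]
wrist_force: [0.8, -0.2, -0.4]
opening: 1.001
grasp_force: 0.0
```

```bash
python3 -c "
from go import *
rem(*box(-.0536-.1175),.109,105.3)
rem(.645,-.1375,.060,98.2)"
```

```text
t 6.25 pos [0.4606 0.0924 0.2138] shift(after turn) [-0.006 -0.032  2.619] turn [-0.011 -0.008  0.   ] F [ 0.8 -0.2 -0.4] open 1.001 0.0
t 6.25 pos [0.4606 0.0924 0.2138] shift(after turn) [-6.346  3.742  3.844] turn [-0.011 -0.007  1.239] F [ 0.8 -0.2 -0.4] open 1.001 0.0
```

carry_out:
  plan: "0 0 0 0 0 0.62;0 0 0 0 0 0.62;-0.5 0.3 0 0 0 0;-0.6 0.35 0 0 0 0;-0.6 0.35 0 0 0 0;-0.6 0.35 0 0 0 0;-0.6 0.35 0 0 0 0;-0.6 0.35 0 0 0 0"

```text
time_s: 6.92
eef_pos: [0.5629, -0.0356, 0.2127]
eef_rot: [-0.0, 0.655, 0.756, 0.0]
wrist_force: [0.4, 0.1, 0.8]
opening: 1.003
grasp_force: 0.0
```

carry_out:
  plan: "-0.6 0.35 0 0 0 0;-0.6 0.35 0 0 0 0;-0.6 0.35 0 0 0 0;-0.5 0.3 0.3 0 0 0;-0.3 0.2 0.4 0 0 0;-0.15 0.1 0.4 0 0 0;0 0 0 0 0 0;0 0 0 0 0 0"

```text
time_s: 7.58
eef_pos: [0.6423, -0.1338, 0.1673]
eef_rot: [-0.002, 0.655, 0.756, -0.0]
wrist_force: [0.8, 0.1, 1.2]
opening: 1.0
grasp_force: 0.0
```

Run:
```python
from go import *
rem(.645,-.1375,.060,98.2)
```

```text
t 7.5833 pos [ 0.6423 -0.1338  0.1673] shift(after turn) [-0.101  0.054  2.684] turn [-0.03  -0.021 -0.005] F [0.8 0.1 1.2] open 1.0 0.0
```

carry_out:
  plan: "-0.1 0.05 0.3 0 0 0;0 0 0.4 0 0 0;0 0 0.4 0 0 0;0 0 0.4 0 0 0;0 0 0.4 0 0 0;0 0 0.4 0 0 0;0 0 0.3 0 0 0;0 0 0 0 0 0"

```text
time_s: 8.25
eef_pos: [0.6442, -0.1368, 0.0623]
eef_rot: [-0.002, 0.655, 0.756, -0.001]
wrist_force: [0.3, 0.4, -0.9]
opening: 0.995
grasp_force: 0.0
```

carry_out:
  plan: "0 0 0 0 0 0;0 0 0 0 0 0;0 0 0 0 0 0;0 0 0 0 0 0;0 0 0 0 0 0;0 0 0 0 0 0;0 0 0 0 0 0;0 0 0 0 0 0"
  claw: 1

```text
time_s: 8.92
eef_pos: [0.6462, -0.1381, 0.0657]
eef_rot: [0.0, 0.655, 0.756, 0.0]
wrist_force: [-1.1, 0.3, 5.1]
opening: 0.128
grasp_force: 59.7
```

Run:
```python
from go import *
rem(.645,-.1375,.060,98.2)
```

```text
t 8.9167 pos [ 0.6462 -0.1381  0.0657] shift(after turn) [ 0.02  -0.028  0.142] turn [ 0.008  0.006 -0.001] F [-1.1  0.3  5.1] open 0.128 59.7
```

carry_out:
  plan: "0 0 -0.2 0 0 0;0 0 -0.4 0 0 0;0 0 -0.5 0 0 0;0 0 -0.6 0 0 0;0 0 -0.6 0 0 0;0 0 -0.6 0 0 0;0 0 -0.6 0 0 0;0 0 0 0 0 0"

```text
time_s: 9.58
eef_pos: [0.6484, -0.1388, 0.211]
eef_rot: [0.004, 0.655, 0.756, 0.001]
wrist_force: [1.8, -0.5, 0.0]
opening: 0.128
grasp_force: 58.8
```

Run:
```python
from go import *
from h import *
rem(*box(.018+.0005),.0657-.004,105.3)
c=ctrl.camera("top");pickle.dump(c,open("t3.pkl","wb"))
cv2.imwrite("pics/t3.png",cv2.resize(c["pixels"][130:260,190:350,::-1],None,fx=5,fy=4.6,interpolation=cv2.INTER_CUBIC))
```

```text
t 9.5833 pos [ 0.6484 -0.1388  0.211 ] shift(after turn) [6.808 1.706 3.733] turn [ 0.073  0.048 -1.239] F [ 1.8 -0.5  0. ] open 0.128 58.8
```

View pics/t3.png

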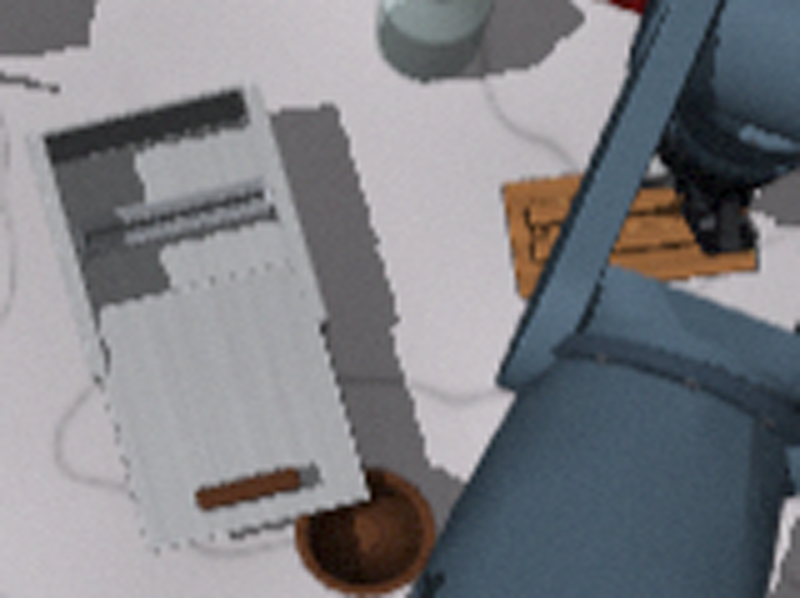

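The lid is open and the slot shows as the dark gap from about (90,236) to (268,197). I compare it with the model.

Run:
```python
from go import *
from h import *
np.set_printoptions(precision=4,suppress=True)
c=pickle.load(open("t3.pkl","rb"))
f=lambda p,z:onz(c,((p[0]+.5)/5-.5+190,(p[1]+.5)/4.6-.5+130),z)
a,b=f((125,225),.046),f((268,197),.046);print(a,b,np.degrees(np.arctan2(*(a-b)[[1,0]])))
e=np.array([np.cos(np.radians(15.3)),np.sin(np.radians(15.3))]);ce=np.array([.6245,.137])
for p in(a,b):print("box x",(p[:2]-ce)@e)
hs=cv2.cvtColor(c["pixels"],cv2.COLOR_RGB2HSV);s=np.zeros(hs.shape[:2],bool);s[225:245,225:255]=1
m=s&(hs[...,0]<20)&(hs[...,1]>90)
r=cv2.minAreaRect(np.argwhere(m)[:,::-1].astype(np.float32));p=onz(c,r[0],.13);print(r,p,(p[:2]-ce)@e,(p[:2]-ce)@[-e[1],e[0]])
# row profiles across slot
g=cv2.cvtColor(c["pixels"],cv2.COLOR_RGB2GRAY)
for u in(222,230,238):print(u,g[164:188,u])
rem(*box(.019),.0657-.004,105.3)
```

```text
[0.6361 0.1731 0.046 ] [0.6559 0.0862 0.046 ] 102.84403320412541
box x 0.02071611286568448
box x 0.01689798042085215
((242.35879516601562, 236.63528442382812), (25.923192977905273, 11.497314453125), 12.528807640075684) [0.459  0.0839 0.13  ] -0.17360510960168807 -0.007538143396893589
222 [166 169 165 167 166 168 167 167 167 153 131 124  92  51  90 115 126 105
  85  92 138 166 163 130]
230 [166 164 165 164 163 167 163 148 131 124  92  59 117 134 113  89  82  91
 141 167 164 165 166 164]
238 [166 165 165 164 164 150 133 133 103  64 111 138 122  94  87 141 166 168
 165 170 168 169 167 167]
t 9.6333 pos [ 0.6474 -0.1385  0.2081] shift(after turn) [6.794 1.739 3.66 ] turn [ 0.049  0.032 -1.239] F [ 0.2  0.4 -2.7] open 0.128 58.8
```

carry_out:
  plan: "0 0 0 0 0 -0.62;0 0 0 0 0 -0.62;0.4 0.1 0 0 0 0;0.6 0.15 0 0 0 0;0.6 0.15 0 0 0 0;0.6 0.15 0 0 0 0;0.6 0.15 0 0 0 0;0.6 0.15 0 0 0 0"

```text
time_s: 10.3
eef_pos: [0.6413, 0.0043, 0.2026]
eef_rot: [-0.002, 0.607, 0.795, -0.001]
wrist_force: [0.6, -0.7, -3.0]
opening: 0.129
grasp_force: 58.7
```

carry_out:
  plan: "0.6 0.15 0 0 0 0;0.6 0.15 0 0 0 0;0.6 0.15 0 0 0 0;0.6 0.15 0 0 0 0;0.5 0.15 0 0 0 0;0.3 0.1 0 0 0 0;0.1 0.1 0 0 0 0;0 0 0 0 0 0"

```text
time_s: 10.97
eef_pos: [0.6443, 0.1407, 0.2038]
eef_rot: [-0.001, 0.606, 0.795, -0.0]
wrist_force: [-0.3, 0.0, -1.8]
opening: 0.123
grasp_force: 58.7
```

Run:
```python
from go import *
rem(*box(.019),.0657-.004,105.3)
```

```text
t 10.9667 pos [0.6443 0.1407 0.2038] shift(after turn) [ 0.042 -0.026  3.552] turn [-0.014 -0.003  0.013] F [-0.3  0.  -1.8] open 0.123 58.7
```

carry_out:
  plan: "0.04 -0.03 0.3 0 0 0;0 0 0.4 0 0 0;0 0 0.4 0 0 0;0 0 0.4 0 0 0;0 0 0.4 0 0 0;0 0 0.4 0 0 0;0 0 0 0 0 0;0 0 0 0 0 0"

```text
time_s: 11.63
eef_pos: [0.6418, 0.1395, 0.111]
eef_rot: [-0.001, 0.607, 0.794, -0.001]
wrist_force: [0.5, -0.6, -2.1]
opening: 0.127
grasp_force: 58.7
```

Run:
```python
from go import *
from h import *
rem(*box(.019),.0657-.004,105.3)
c=ctrl.camera("scene");cv2.imwrite("pics/s4.png",cv2.resize(c["pixels"][120:240,200:320,::-1],None,fx=5,fy=5,interpolation=cv2.INTER_CUBIC))
rem(*box(.019),.0657-.004,105.3)
```

```text
t 11.6333 pos [0.6418 0.1395 0.111 ] shift(after turn) [0.055 0.041 1.234] turn [-0.036 -0.006 -0.017] F [ 0.5 -0.6 -2.1] open 0.127 58.7
t 11.6833 pos [0.6429 0.1398 0.1126] shift(after turn) [0.055 0.013 1.272] turn [-0.008 -0.    -0.015] F [ 0.1  0.3 -2.3] open 0.128 58.7
```

View pics/s4.png

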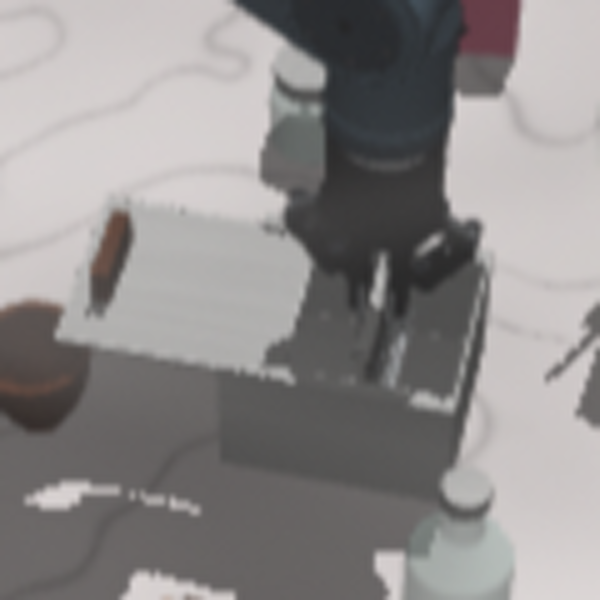

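The blade, at (378,310), hangs inside the dabba over the slot and clear of the lid. I lower it slowly.

carry_out:
  plan: "0.05 0.01 0.15 0 0 0;0 0 0.15 0 0 0;0 0 0.15 0 0 0;0 0 0.15 0 0 0;0 0 0.15 0 0 0;0 0 0.1 0 0 0;0 0 0 0 0 0;0 0 0 0 0 0"

```text
time_s: 12.35
eef_pos: [0.643, 0.1429, 0.0786]
eef_rot: [0.0, 0.607, 0.795, 0.0]
wrist_force: [1.4, 0.7, -3.6]
opening: 0.126
grasp_force: 58.6
```

Run:
```python
from go import *
rem(*box(.019),.0657-.004,105.3)
```

```text
t 12.35 pos [0.643  0.1429 0.0786] shift(after turn) [-0.021 -0.01   0.422] turn [ 0.001 -0.001  0.   ] F [ 1.4  0.7 -3.6] open 0.126 58.6
```

carry_out:
  plan: "0 0 0.1 0 0 0;0 0 0.1 0 0 0;0 0 0.1 0 0 0;0 0 0.08 0 0 0;0 0 0.04 0 0 0;0 0 0 0 0 0;0 0 0 0 0 0;0 0 0 0 0 0"

```text
time_s: 13.02
eef_pos: [0.6429, 0.1428, 0.0619]
eef_rot: [0.0, 0.607, 0.795, 0.0]
wrist_force: [3.2, -0.1, -4.2]
opening: 0.122
grasp_force: 58.5
```

Run:
```python
from go import *
rem(*box(.019),.0657-.004,105.3)
```

```text
t 13.0167 pos [0.6429 0.1428 0.0619] shift(after turn) [-0.018 -0.007  0.005] turn [ 0.001  0.    -0.001] F [ 3.2 -0.1 -4.2] open 0.122 58.5
```

carry_out:
  plan: "0 0 0 0 0 0;0 0 0 0 0 0;0 0 0 0 0 0;0 0 0 0 0 0;0 0 0 0 0 0;0 0 0 0 0 0;0 0 0 0 0 0;0 0 0 0 0 0"
  claw: 0.1

```text
time_s: 13.68
eef_pos: [0.6428, 0.1428, 0.0621]
eef_rot: [-0.0, 0.607, 0.795, -0.0]
wrist_force: [-0.4, -0.0, 0.1]
opening: 0.452
grasp_force: 0.0
```

carry_out:
  plan: "0 0 -0.2 0 0 0;0 0 -0.4 0 0 0;0 0 -0.5 0 0 0;0 0 -0.6 0 0 0;0 0 -0.6 0 0 0;0 0 -0.6 0 0 0;0 0 -0.4 0 0 0;0 0 0 0 0 0"

```text
time_s: 14.35
eef_pos: [0.6455, 0.1431, 0.1999]
eef_rot: [0.003, 0.607, 0.795, 0.003]
wrist_force: [-0.1, -0.6, 1.1]
opening: 0.45
grasp_force: 0.0
```

Run:
```python
from go import *
rem(*box(-.0536-.115),.109,105.3)
```

```text
t 14.35 pos [0.6455 0.1431 0.1999] shift(after turn) [-0.008 -4.761  2.274] turn [0.083 0.019 0.001] F [-0.1 -0.6  1.1] open 0.45 0.0
```

carry_out:
  plan: "0 -0.4 0 0 0 0;0 -0.7 0 0 0 0;0 -0.8 0 0 0 0;0 -0.8 0 0 0 0;0 -0.8 0 0 0 0;0 -0.7 0 0 0 0;0 -0.4 0 0 0 0;0 0 0 0 0 0"
  claw: -1

```text
time_s: 15.02
eef_pos: [0.4621, 0.094, 0.1932]
eef_rot: [-0.001, 0.607, 0.795, -0.001]
wrist_force: [0.3, 0.2, -0.4]
opening: 1.001
grasp_force: 0.0
```

Run:
```python
from go import *
from h import *
c=ctrl.camera("scene");cv2.imwrite("pics/s5.png",cv2.resize(c["pixels"][120:240,200:320,::-1],None,fx=5,fy=5,interpolation=cv2.INTER_CUBIC))
rem(*box(-.0536-.115),.109,105.3)
```

```text
t 15.0667 pos [0.4642 0.0942 0.1938] shift(after turn) [-0.026 -0.067  2.121] turn [-0.003 -0.001 -0.006] F [-0.9 -0.4 -0. ] open 1.0 0.0
```

View pics/s5.png

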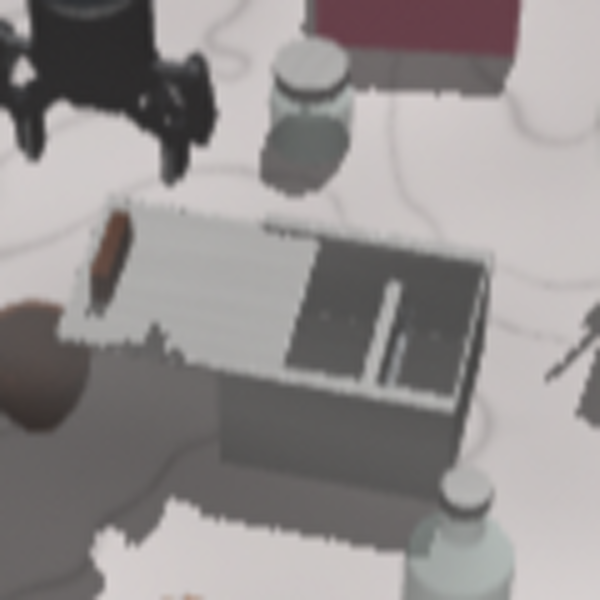

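The blade, with its spine from (395,283) to (375,380), stands upright in the slot below the lid level. Next I grip the bar and close the lid.

carry_out:
  plan: "-0.03 -0.06 0.2 0 0 0;0 0 0.4 0 0 0;0 0 0.4 0 0 0;0 0 0.4 0 0 0;0 0 0.4 0 0 0;0 0 0.3 0 0 0;0 0 0 0 0 0;0 0 0 0 0 0"

```text
time_s: 15.73
eef_pos: [0.4633, 0.0926, 0.1091]
eef_rot: [-0.001, 0.607, 0.795, -0.001]
wrist_force: [0.7, 0.4, 0.6]
opening: 1.002
grasp_force: 0.0
```

carry_out:
  plan: "0 0 0 0 0 0;0 0 0 0 0 0;0 0 0 0 0 0;0 0 0 0 0 0;0 0 0 0 0 0;0 0 0 0 0 0;0 0 0 0 0 0;0 0 0 0 0 0"
  claw: 1

```text
time_s: 16.4
eef_pos: [0.4636, 0.0925, 0.1106]
eef_rot: [0.0, 0.607, 0.795, 0.0]
wrist_force: [-1.7, -0.5, 5.0]
opening: 0.153
grasp_force: 59.2
```

Run:
```python
from go import *
rem(.5728,.1227,.1093,105.3)
```

```text
t 16.4 pos [0.4636 0.0925 0.1106] shift(after turn) [0.007 2.832 0.034] turn [0.006 0.003 0.003] F [-1.7 -0.5  5. ] open 0.153 59.2
```

carry_out:
  plan: "0 0.2 0 0 0 0;0 0.35 0 0 0 0;0 0.4 0 0 0 0;0 0.4 0 0 0 0;0 0.4 0 0 0 0;0 0.35 0 0 0 0;0 0.2 0 0 0 0;0 0 0 0 0 0"

```text
time_s: 17.07
eef_pos: [0.5538, 0.1178, 0.1106]
eef_rot: [0.0, 0.607, 0.795, 0.001]
wrist_force: [0.2, 4.5, 6.6]
opening: 0.151
grasp_force: 60.2
```

Run:
```python
from go import *
rem(.5728,.1227,.1093,105.3)
```

```text
t 17.0667 pos [0.5538 0.1178 0.1106] shift(after turn) [-0.008  0.491  0.034] turn [ 0.023 -0.008  0.004] F [0.2 4.5 6.6] open 0.151 60.2
```

carry_out:
  plan: "0 0.1 0 0 0 0;0 0.1 0 0 0 0;0 0.1 0 0 0 0;0 0.1 0 0 0 0;0 0.1 0 0 0 0;0 0.03 0 0 0 0;0 0 0 0 0 0;0 0 0 0 0 0"

```text
time_s: 17.73
eef_pos: [0.5721, 0.123, 0.1107]
eef_rot: [-0.0, 0.606, 0.795, 0.0]
wrist_force: [-2.0, 4.2, 6.7]
opening: 0.152
grasp_force: 60.3
```

Run:
```python
from go import *
rem(.5728,.1227,.1093,105.3)
```

```text
t 17.7333 pos [0.5721 0.123  0.1107] shift(after turn) [-0.012  0.014  0.035] turn [ 0.002 -0.008  0.005] F [-2.   4.2  6.7] open 0.152 60.3
```

carry_out:
  plan: "0 0.03 0 0 0 0;0 0.03 0 0 0 0;0 0 0 0 0 0;0 0 0 0 0 0;0 0 0 0 0 0;0 0 0 0 0 0;0 0 0 0 0 0;0 0 0 0 0 0"

```text
time_s: 18.4
eef_pos: [0.5737, 0.1234, 0.1107]
eef_rot: [-0.001, 0.606, 0.795, -0.0]
wrist_force: [-5.5, 3.0, 9.0]
opening: 0.146
grasp_force: 60.6
```

Run:
```python
from go import *
rem(.5728,.1227,.1093,105.3)
```

```text
t 18.4 pos [0.5737 0.1234 0.1107] shift(after turn) [-0.012 -0.025  0.034] turn [-0.016 -0.009  0.006] F [-5.5  3.   9. ] open 0.146 60.6
```

The lid is against its stop and the reaction force is rising. I let go and back off upward.

carry_out:
  plan: "0 0 0 0 0 0;0 0 0 0 0 0;0 0 0 0 0 0;0 0 0 0 0 0;0 0 0 0 0 0;0 0 0 0 0 0;0 0 -0.3 0 0 0;0 0 -0.5 0 0 0"
  claw: -1

```text
time_s: 19.07
eef_pos: [0.5731, 0.1229, 0.1406]
eef_rot: [-0.002, 0.607, 0.795, -0.002]
wrist_force: [-0.3, 0.3, 0.2]
opening: 1.003
grasp_force: 0.0
```

carry_out:
  plan: "0 -0.3 -0.6 0 0 0;0 -0.6 -0.6 0 0 0;0 -0.7 -0.4 0 0 0;0 -0.7 0 0 0 0;0 -0.7 0 0 0 0;0 -0.5 0 0 0 0;0 -0.2 0 0 0 0;0 0 0 0 0 0"

```text
time_s: 19.73
eef_pos: [0.4313, 0.0838, 0.207]
eef_rot: [0.001, 0.607, 0.795, 0.0]
wrist_force: [0.9, 0.5, 0.4]
opening: 0.999
grasp_force: 0.0
```

Run:
```python
from go import *
from h import *
c=ctrl.camera("scene");cv2.imwrite("pics/s6.png",cv2.resize(c["pixels"][120:240,200:320,::-1],None,fx=5,fy=5,interpolation=cv2.INTER_CUBIC))
o=ctrl.get_obs();print(o["time_s"],o["eef_pos"],o["wrist_force"])
```

```text
19.7833 [0.43264225 0.08387218 0.20711655] [0.21410744 0.04452345 0.37302966]
```

View pics/s6.png

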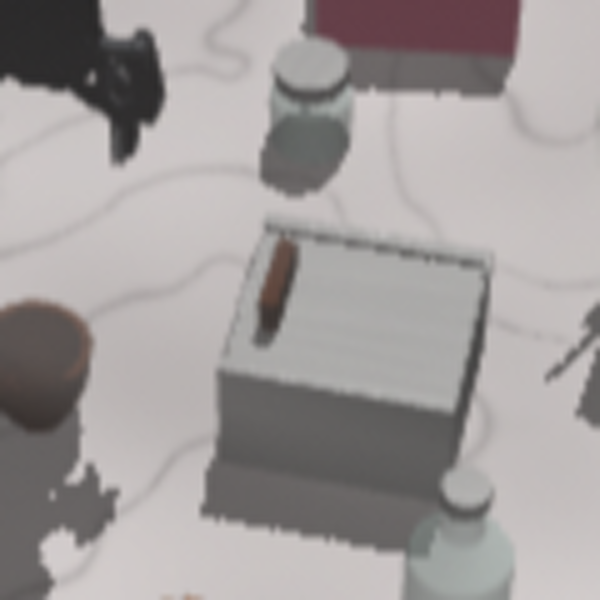

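The lid is fully home, with the bar back at (278,283), and the robot is clear of everything. I hand the job in.

```bash
python3 -c "
from bench import ctrl
print(ctrl.hand_in())"
```

```text
the job is handed in; nothing more can be done
None
```

The job is handed in with no verdict returned: the blade looked upright in the dabba's slot before I closed the lid, the lid went fully home, and no bystander in view looked moved.

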